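Centre the carved figure on its display plinth

TASK

The small pear-shaped stone figure stands off-centre on the round wooden plinth. Push it to the middle of the plinth top with light taps of the fingertips: never pinch it, lift it, hit it hard or tip it over, and leave it standing upright there. Leave all the other goods on the board where they are.

Things in the scene. Friction and masses are not known exactly. Their poses are not given: they have to be found in the camera images.
- figure: loose grey stone figure, pear-shaped with a head, on the round plinth: 63 mm high, 0.09 to 0.18 kg. Flat foot 30 mm in diameter; widest at the belly, 42 mm in diameter, 13 to 23 mm above the foot; neck 24 mm at 40 mm; head 29 mm at 47 to 56 mm. Pushed slowly at the belly it slides and stops with the push; pushed at the head it tips. Origin at the centre of its foot, z up its axis
- plinth_top (a point): centre of the flat top face of the round light-wood plinth, which is fixed to the board: 120 mm in diameter, 50 mm high, standing on the 12 mm thick board, so its top is 62 mm above the table. Nothing but the pear-shaped figure stands on it
- board: the dark wooden display board fixed to the table, 280 mm (its x) by 420 mm (its y), 12 mm thick, carrying the plinth and the bystanders. Origin at the centre of its underside
- block: small square wooden block fixed on the board, 60 x 60 mm, 40 mm high, under the owl. Origin at the centre of its underside
- owl: small stone owl figure, bystander, 50 mm in diameter, 65 mm high, standing squarely on the square wooden block; already well placed. Origin at the centre of its foot
- toad: squat reddish clay toad, bystander, 58 mm in diameter, 38 mm high, standing on the board. Origin at the centre of its underside
- bowl: small clay bowl, bystander, 68 mm in diameter, 30 mm high, on the robot's side of the plinth. Origin at the centre of its underside
- disc: flat brass disc amulet, bystander, 52 mm in diameter, 10 mm thick, lying on the board beyond the plinth. Origin at the centre of its underside
- llama: carved wooden llama on four legs, bystander, about 70 mm long, 26 mm wide, 83 mm high. Origin under its middle
- jar: small glass jar with a brass cap, bystander, 48 mm in diameter, 65 mm high. Origin at the centre of its underside
- packet: upright cardboard packet, bystander, 34 x 50 mm, 60 mm high. Origin at the centre of its underside
Things that resemble listed ones, but are neither listed nor needed, are in the scene too. What is shaped like the figure but green or pink is not meant.

How it is judged:
On the way:
1. the fingers touch the figure (contact force between the fingers and figure above 0.05 N).
At the end, for the whole second after the job is handed in: The figure stands upright (within 0.1 rad) and still on the plinth, the centre of its foot within 7 mm of the centre of the plinth top; every bystander is within 15 mm of where it was (horizontal distance between figure and plinth_top below 0.007 m and angle between figure's own z axis and vertical below 0.1 rad and z of figure in the frame of plinth_top between -0.004 and 0.004 m and linear speed of figure below 0.02 m/s and distance of each of owl, toad, bowl, disc, llama, jar, packet from where it was at the start of the episode below 0.015 m); the robot touches nothing.
It fails at once if the figure is tipped by more than 0.4 rad or falls (angle between figure's own z axis and vertical above 0.4 rad).
It fails at once if the figure is lifted more than 12 mm off the plinth (z of figure in the frame of plinth_top above 0.012 m).
It fails at once if the figure is knocked off the plinth (z of figure in the frame of plinth_top below -0.012 m).
It fails at once if the fingers press, pinch or strike the figure with more than 6 N (contact force between the fingers and figure above 6 N).
It fails at once if a bystander is pushed more than 15 mm (distance of any of owl, toad, bowl, disc, llama, jar, packet from where it was at the start of the episode above 0.015 m).
It also fails if it takes over 48 s, if anything falls off the work surface, if the arm or the gripper's body presses on something with over 40 N, if the wrist force passes 120 N, or if a joint passes its speed limit or range.

ROBOT

A 7-joint arm with a two-finger parallel gripper is mounted at the origin on the work surface. World frame = base frame: x ahead of the robot, y to its left, z up, the work surface at z = 0. Lengths are in m, angles in rad, forces in N, time in s.
With the tool pointing down it reaches from about 0.4 to 0.875 m from the base axis. Payload 19.3 kg.
Tool frame: the origin (TCP) lies on the centre line of the jaws, within the pads' length; the fingertips stand 14 mm ahead of it and the grasp point (between the pads) lies 5 mm behind it; y points along the fingers, x is the direction in which the jaws open and shut, and the axes are right-handed (so a half turn about y gives the same grasp; the last joint's range is limited). The gripper opens to 85 mm and grips with 20 to 120 N. Pads are 22 mm wide; open, the fingers measure 114 mm over their backs; the gripper's body (76 mm by 85 mm) begins 54 mm behind the grasp point. The pads swing forward as they close: fully open they stand 13 mm farther back than shut.
Start: joints at [-1.277, 0.521, -0.036, 1.599, 0.021, 1.021, -0.113], TCP at [0.222, 0.584, 0.245] pointing down, gripper open.
Joint ranges: [-2.91, 2.91], [-0.3, 2.13], [-1.5, 1.42], [0.17, 2.43], [-1.26, 4.41], [0.16, 1.93], [-2.52, 2.52]. Speed limits (rad/s): [1.89, 1.89, 2.39, 2.39, 3.01, 3.01, 3.01].

INTERFACE

Orientations are given as [roll, pitch, yaw] about the fixed x, y, z axes, in that order (R = Rz(yaw) Ry(pitch) Rx(roll)).
In Python, from workcell import monitor, grab_frame, workorder gives the robot as it stands.
- The arm moves only by the tool drive_tool, never from a script. Its argument "steps" is one flat list of numbers, 5 for each row, row after row: the finger opening in mm, from 0 to 85.4, then the shift along the world's x, y, z in mm, then the turn about the world's z in degrees. In form: [fingers, tx, ty, tz, twist, fingers, tx, ty, tz, twist, ...]. A call has exactly 5 rows; each row shifts and turns the commanded pose from where the row before left it; what a row does not reach is not made up. A row lasts 1/12 s, in which the tool goes at most 41.7 mm and 7.16 degrees, less where a joint would pass 70% of its speed; a pose out of reach is approached as far as the arm can. A call is refused whole if a number of a shift passes 41.7 or a number of a turn 7.16, either way. A call with a gripper value outside its range is refused whole. The fingers move at their own pace and stop on an object; "grip_force" is the grip in N (left out, the last holds). Time passes only in rows, so rows that do not move let the fingers close, or fill a call up. It gives the time, the measured TCP pose, the force and the opening at its end, in the units of the state.
- monitor.observe(): the state, without advancing time (a new reading comes with each control period).
- grab_frame(name): name is "scene" or "top" or "wrist"; returns a dict with "frame" (480x640x3 uint8, red, green, blue), "vertical_fov" (degrees; the focal length in pixels is half the picture's height over the tangent of half this angle, whatever the lens; pixels are square), "cx", "cy" (the principal point, pixels), "xyz" and "orientation" of the camera in the world. Camera axes: x right, y down, z forward; pixel columns grow to the right and rows downward; lengths in m; the calibration is good to about 2 mm. A picture is of the moment at which its call begins. There is no depth.
- workorder.job_done(): hands the job in, once; it reports no verdict.
The state is a dict: "clock": time; "qpos": joint angles; "qd": joint speeds; "joint_efforts": joint torques, N m; "position": TCP position; "tool_rot": TCP orientation; "force": force on the tool from outside, world axes, zero at the start; "moment": the same for the moment, N m; "grip_width": finger opening in m.
Only numpy, scipy, OpenCV 4.12 (cv2) and the standard library are available. Lean on these libraries where they do the work, as an engineer would, in place of code of your own. Each camera call takes 0.05 s, during which the arm holds its last target. There are 200 camera calls.

## Working session

There is one attempt and no reset: what is moved stays moved. The work goes in short steps, Python scripts to look and compute and a tool call to move; the robot and the scene stay as the last step left them, time stands still between calls to the robot, and variables do not carry over. Pictures are saved under pics/ and viewed, about 8 in all and at most 12, crops included, and the job is handed in when it is done.

Besides the shell and the picture viewer there is one more tool, called after "Emit:" as name(argument=value, ...) on one line, values as JSON. drive_tool: Moves the arm, as the interface text tells. Its arguments: {"type":"object","properties":{"steps":{"type":"array"},"grip_force":{"type":"number"}},"required":["steps"]}

```bash
mkdir -p pics
cat > h.py <<'E'
import numpy as np, cv2
from scipy.spatial.transform import Rotation as R
from workcell import monitor, grab_frame, workorder
def rot(o):
    o=np.array(o,float)
    if o.shape==(3,3): return o
    return (R.from_euler('xyz',o) if o.size==3 else R.from_quat(o)).as_matrix()
def f(c): return 240/np.tan(np.radians(c['vertical_fov'])/2)
def ray(c,u,v):
    d=np.array([(u-c['cx'])/f(c),(v-c['cy'])/f(c),1]); return np.array(c['xyz']),rot(c['orientation'])@d
def onz(c,u,v,z):
    p,d=ray(c,u,v); return p+d*(z-p[2])/d[2]
def proj(c,P):
    q=rot(c['orientation']).T@(np.array(P)-np.array(c['xyz'])); return q[:2]/q[2]*f(c)+[c['cx'],c['cy']]
def save(c,n): cv2.imwrite('pics/'+n+'.png',c['frame'][:,:,::-1])
E
python3 - <<'E'
from h import *
import pickle
print(monitor.observe())
for n in ('scene','top'):
    c=grab_frame(n); save(c,n+'0'); pickle.dump(c,open(n+'0.pkl','wb')); print({k:v for k,v in c.items() if k!='frame'})
E
```

```text
{'clock': 0.0, 'qpos': array([-1.27720379,  0.522027  , -0.03630329,  1.59999817,  0.02121108,
        1.02109426, -0.11282853]), 'qd': array([ 6.69288948e-04, -9.08361485e-04,  1.08748120e-03, -4.79038315e-04,
        7.97159855e-04,  2.54639750e-05, -1.22095415e-03]), 'joint_efforts': array([-1.18790253e-03, -9.27102542e+01,  1.97913609e+00, -3.69943357e+01,
        1.77263212e-02,  7.96428969e-03, -1.37934447e-05]), 'position': array([0.22232414, 0.58378051, 0.24472142]), 'tool_rot': array([-1.57089901e+00,  1.13698718e-03,  1.20694994e+00]), 'force': array([-0.2485811 , -0.05016487, -0.56362054]), 'moment': array([-0.00674307, -0.02079688,  0.01001681]), 'grip_width': 0.08535262768559482}
{'vertical_fov': 45.323487346468006, 'cx': 310.8443786270879, 'cy': 245.9327477814528, 'xyz': array([0.96815461, 0.72725482, 0.58805905]), 'orientation': array([-2.13259076e+00, -3.65438873e-04,  2.57677585e+00])}
{'vertical_fov': 45.95888013987119, 'cx': 319.03298160571376, 'cy': 244.3313873189821, 'xyz': array([0.40874467, 0.03241957, 0.89819523]), 'orientation': array([-3.02158261,  0.0038063 , -1.56396892])}
```

View pics/scene0.png

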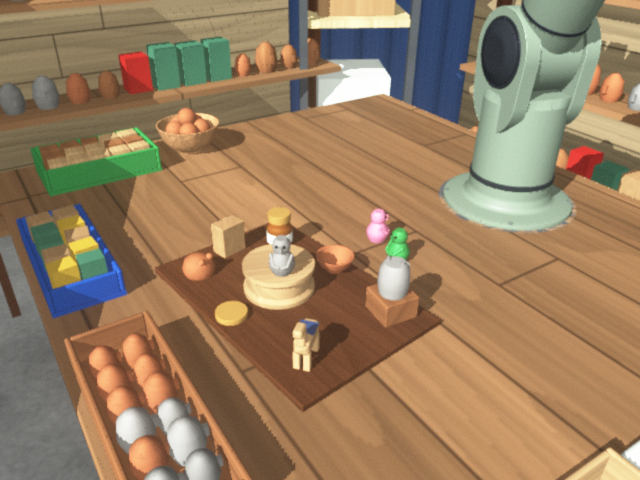

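View pics/top0.png

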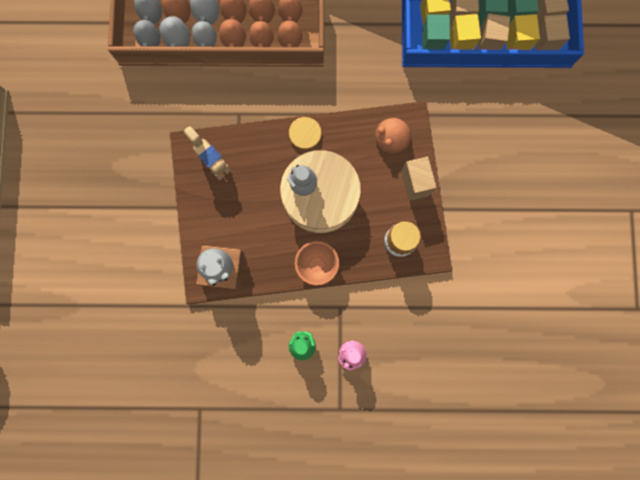

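Candidates for the figure in the top view are: grey figure on the plinth (303,180), owl on the block (215,265), green lookalike (302,345) and pink lookalike (352,355), plus grey eggs in the crate. The grey one on the round plinth fits the description. I'll measure it and check it in a close crop.

```bash
cat > m.py <<'E'
from h import *
def grey(c,box):
    x0,y0,x1,y1=box; im=c['frame']; h=cv2.cvtColor(im,cv2.COLOR_RGB2HSV)
    m=np.zeros(im.shape[:2],np.uint8)
    m[y0:y1,x0:x1]=((h[y0:y1,x0:x1,1]<60)&(h[y0:y1,x0:x1,2]>50))*255
    n,l,s,ce=cv2.connectedComponentsWithStats(m); k=1+np.argmax(s[1:,4])
    return (l==k).astype(np.uint8),s[k],ce[k]
E
python3 - <<'E'
from m import *
import pickle
t=pickle.load(open('top0.pkl','rb')); s=pickle.load(open('scene0.pkl','rb'))
h=cv2.cvtColor(t['frame'],cv2.COLOR_RGB2HSV)
print('hsv plinth',h[205,330],h[175,340],'board',h[180,260],'fig',h[175,303],h[188,300],'disc',h[133,305])
m=((h[:,:,2]>150)&(h[:,:,1]>40)).astype(np.uint8); m[:148]=0; m[236:]=0; m[:,:272]=0; m[:,368:]=0
g,st,ce=grey(t,(280,150,335,210)); print('top grey',st,ce)
cs=max(cv2.findContours(m|g,0,2)[0],key=cv2.contourArea); e=cv2.fitEllipse(cv2.convexHull(cs)); print('ell',e,cv2.boundingRect(cs))
C=onz(t,*e[0],.062); print('plinth',C)
g2,st2,ce2=grey(s,(262,230,300,280)); print('scene grey',st2,ce2)
for z in (.062+.018,.062+.05): print(z,onz(t,*ce,z))
# scene silhouettes rows
for v in range(st2[1],st2[1]+st2[3],3):
    u=np.where(g2[v])[0]; print(v,u.min(),u.max(),end='; ')
print('\nplinth c in scene',proj(s,C),'in top',proj(t,C))
a=np.linspace(0,2*np.pi,60); 
o=[]
for c,b in((t,(260,140,380,240)),(s,(230,210,340,310))):
    im=c['frame'][:,:,::-1].copy()
    x0,y0,x1,y1=b; k=4 
    im=cv2.resize(im[y0:y1,x0:x1],(400,400 if c is s else 400),interpolation=cv2.INTER_CUBIC)
    for q in a:
        p=proj(c,C+.06*np.array([np.cos(q),np.sin(q),0])); cv2.circle(im,(int((p[0]-x0)*400/(x1-x0)),int((p[1]-y0)*400/(y1-y0))),1,(255,0,255),-1)
    o.append(im)
cv2.imwrite('pics/crop1.png',np.hstack(o))
E
```

```text
hsv plinth [ 19  96 233] [ 19  99 230] board [ 12 139 119] fig [ 36   7 186] [30  8 98] disc [ 21 138 238]
top grey [287 165  30  30 671] [302.17585693 179.79731744]
ell ((320.14404296875, 189.6202850341797), (80.05207061767578, 81.21333312988281), 126.92853546142578) (280, 150, 81, 81)
plinth [0.59254244 0.03518437 0.062     ]
scene grey [266 231  29  46 897] [280.38907469 254.16499443]
0.08 [0.60320882 0.06175382 0.08      ]
0.112 [0.59560323 0.06060654 0.112     ]
231 266 266; 234 266 292; 237 266 292; 240 267 291; 243 269 289; 246 272 289; 249 273 288; 252 273 289; 255 269 292; 258 269 293; 261 269 294; 264 269 293; 267 270 292; 270 272 291; 273 274 289; 276 280 280; 
plinth c in scene [278.39309245 262.15734942] in top [320.14404297 189.62028503]
```

View pics/crop1.png

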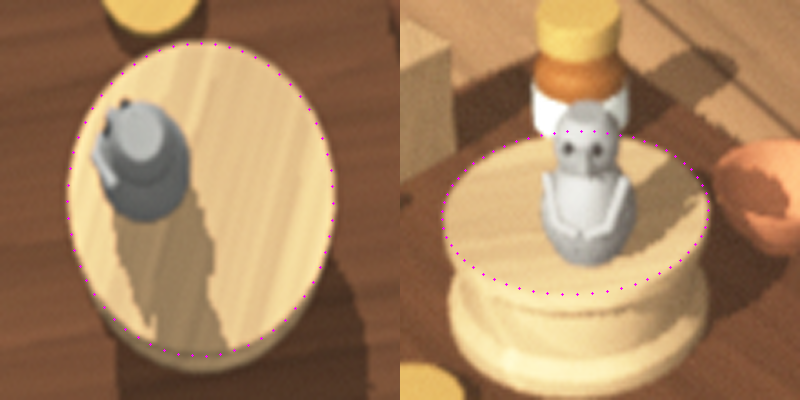

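The crop confirms the grey pear-shaped figure on the round plinth. In the top view it is at about (302,180), with the plinth centre at (320,190). The offset is about +10 mm in x and +26 mm in y. I'll push along (-0.36,-0.93) with a fixed 24 mm finger gap cradling the belly, starting from behind the figure.

Emit:
drive_tool(steps=[24, 26, -32, 0, -6, 24, 26, -32, 0, -6, 24, 26, -32, 0, -6, 24, 26, -32, 0, -6, 24, 26, -32, 0, -6], grip_force=20)

```text
clock: 0.52
position: [0.3532, 0.4223, 0.2452]
tool_rot: [-1.571, 0.0, 0.678]
force: [0.3, 0.2, 0.4]
grip_width: 0.0254
```

Emit:
drive_tool(steps=[24, 26, -32, 0, -6, 24, 26, -32, 0, -6, 24, 26, -32, 0, -6, 24, 26, -32, 0, -6, 24, 26, -32, 0, -6])

```text
clock: 0.93
position: [0.4832, 0.2623, 0.2453]
tool_rot: [-1.571, 0.0, 0.155]
force: [0.8, 1.7, -0.3]
grip_width: 0.0246
```

Emit:
drive_tool(steps=[24, 26, -30, 0, -6, 24, 26, -30, 0, -6, 24, 26, -30, 0, -6, 24, 26, -30, 0, -6, 24, 26, -30, 0, -6])

```text
clock: 1.35
position: [0.6133, 0.1124, 0.2452]
tool_rot: [-1.571, 0.0, -0.369]
force: [0.2, 0.2, 0.1]
grip_width: 0.0235
```

Run:
```python
from m import *
import pickle
s=pickle.load(open('scene0.pkl','rb')); t=pickle.load(open('top0.pkl','rb'))
# belly axis: two rays (top belly centre; scene belly centre)
def tri(a,b):
    (p,d),(q,e)=a,b; A=np.c_[d,-e]; k=np.linalg.lstsq(A,q-p,rcond=None)[0]; x=p+d*k[0];y=q+e*k[1]; return (x+y)/2,np.linalg.norm(x-y)
print('belly tri',tri(ray(t,302.3,180.5),ray(s,281.3,261)))
print('scene on z .08',onz(s,281.3,261,.08),'top',onz(t,302.3,180.5,.08))
print('llama',[onz(t,u,v,.08)[:2] for u,v in((192,135),(226,175))])
o=monitor.observe(); print(o['position'],o['tool_rot'],o['grip_width'],o['clock'])
c=grab_frame('scene'); save(c,'scene1')
```

```text
belly tri (array([0.60156389, 0.06149955, 0.08233486]), np.float64(8.21255575215344e-05))
scene on z .08 [0.59984333 0.05845861 0.08      ] top [0.60215044 0.0615595  0.08      ]
llama [array([0.6705008 , 0.22688318]), array([0.60978712, 0.17449877])]
[0.6132663 0.1124313 0.2451683] [-1.57087107e+00  2.61691206e-04 -3.68730711e-01] 0.023468522308664374 1.35
```

Emit:
drive_tool(steps=[24, 5, -3, -30, 2, 24, 0, 0, -35, 0, 24, 0, 0, -35, 0, 24, 0, 0, -35, 0, 24, 0, 0, 0, 0])

```text
clock: 1.82
position: [0.614, 0.1107, 0.1042]
tool_rot: [-1.576, 0.007, -0.329]
force: [-1.1, 0.2, -0.9]
grip_width: 0.0241
```

Run:
```python
from m import *
o=monitor.observe(); print(o['position'],o['tool_rot'],o['grip_width'],o['clock'])
a=grab_frame('scene'); b=grab_frame('top')
for z in (0,-.014,-.027): print(z,proj(a,o['position']+[0,0,z]),proj(b,o['position']+[0,0,z]))
cr=lambda c,x,y:cv2.resize(c['frame'][y:y+120,x:x+120,::-1],(400,400),interpolation=3)
cv2.imwrite('pics/v2.png',np.hstack([cr(b,240,130),cr(a,220,200)]))
```

```text
[0.61404361 0.11069957 0.10418464] [-1.57564361  0.00743937 -0.32866298] 0.02414821639757416 1.8167
0 [290.04322085 266.74098851] [267.63411484 168.29612056]
-0.014 [290.21888599 274.42284165] [268.53429554 170.72072085]
-0.027 [290.37931711 281.43850952] [269.34350444 172.9002923 ]
```

View pics/v2.png

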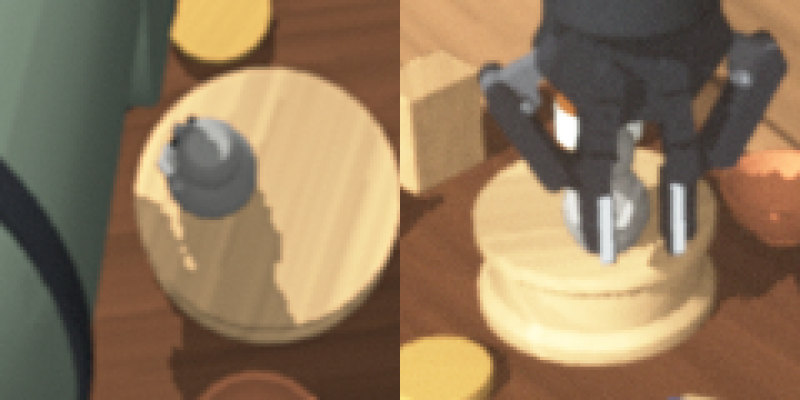

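The crop shows both pads behind the figure. Their tips are about 15 mm below the TCP, in the scene view near (282,279) and (303,276), and the figure is untouched. Next I'll lower to belly height and read the settled pose.

Emit:
drive_tool(steps=[24, 0, 0, -10, 0, 24, 0, 0, -10, 0, 24, 0, 0, 0, 0, 24, 0, 0, 0, 0, 24, 0, 0, 0, 0])

```text
clock: 2.33
position: [0.6177, 0.1111, 0.091]
tool_rot: [-1.57, -0.001, -0.329]
force: [-0.6, 0.8, -0.9]
grip_width: 0.0239
```

Emit:
drive_tool(steps=[24, 0, 0, -3, 0, 24, 0, 0, -3, 0, 24, -1.3, -3.8, 0, 0, 24, -1.3, -3.8, 0, 0, 24, -1.3, -3.8, 0, 0])

```text
clock: 2.75
position: [0.6133, 0.0991, 0.0843]
tool_rot: [-1.571, 0.0, -0.329]
force: [-0.7, -0.2, -0.8]
grip_width: 0.024
```

Emit:
drive_tool(steps=[24, -0.7, -1.9, 0, 0, 24, -0.7, -1.9, 0, 0, 24, -0.7, -1.9, 0, 0, 24, -0.7, -1.9, 0, 0, 24, 0, 0, 0, 0])

```text
clock: 3.17
position: [0.6106, 0.0916, 0.0843]
tool_rot: [-1.571, 0.0, -0.329]
force: [0.1, -0.7, 0.0]
grip_width: 0.0241
```

Run:
```python
from m import *
o=monitor.observe(); print(o['position'],o['tool_rot'],o['grip_width'],o['clock'],o['force'])
a=grab_frame('scene'); b=grab_frame('top')
cr=lambda c,x,y:cv2.resize(c['frame'][y:y+120,x:x+120,::-1],(400,400),interpolation=3)
cv2.imwrite('pics/v3.png',np.hstack([cr(b,240,130),cr(a,220,200)]))
```

```text
[0.61060687 0.09162284 0.08434324] [-1.57094208e+00  1.52352512e-05 -3.29288335e-01] 0.024071368611215473 3.1667 [ 0.12341541 -0.65736874  0.03434884]
```

View pics/v3.png

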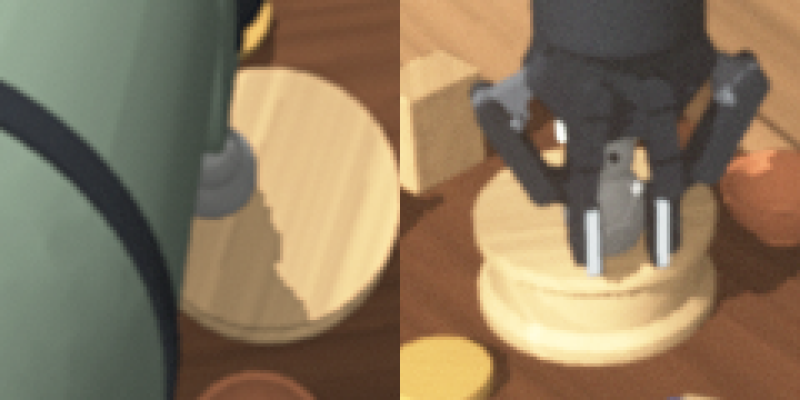

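Emit:
drive_tool(steps=[24, -0.6, -1.9, 0, 0, 24, -0.7, -1.9, 0, 0, 24, -0.6, -1.9, 0, 0, 24, -0.7, -1.9, 0, 0, 24, -0.6, -1.9, 0, 0])

```text
clock: 3.68
position: [0.6075, 0.0824, 0.0843]
tool_rot: [-1.571, -0.0, -0.329]
force: [0.8, 0.6, -0.1]
grip_width: 0.0241
```

Emit:
drive_tool(steps=[24, -0.6, -1.9, 0, 0, 24, -0.7, -1.9, 0, 0, 24, -0.6, -1.9, 0, 0, 24, -0.7, -1.9, 0, 0, 24, 0, 0, 0, 0])

```text
clock: 4.1
position: [0.6048, 0.0744, 0.0843]
tool_rot: [-1.571, 0.0, -0.329]
force: [0.8, 0.5, 0.2]
grip_width: 0.024
```

Run:
```python
from m import *
o=monitor.observe(); print(o['position'],o['clock'],o['force'])
a=grab_frame('scene'); b=grab_frame('top')
cr=lambda c,x,y:cv2.resize(c['frame'][y:y+120,x:x+120,::-1],(400,400),interpolation=3)
cv2.imwrite('pics/v4.png',np.hstack([cr(b,240,130),cr(a,220,200)]))
```

```text
[0.60475252 0.07444181 0.08427229] 4.1 [0.79362427 0.45477641 0.24155255]
```

View pics/v4.png

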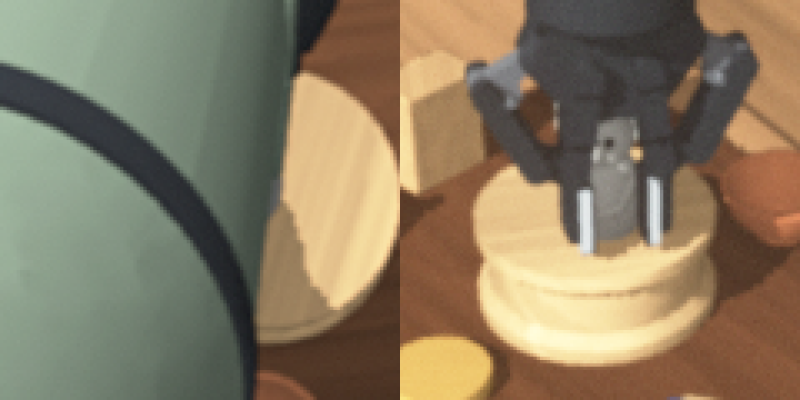

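The figure is nested between the pads and moving upright, with its foot near scene (280,272). I'll push 9 mm more, then back off to measure.

Emit:
drive_tool(steps=[24, -0.6, -1.9, 0, 0, 24, -0.7, -1.9, 0, 0, 24, -0.6, -1.9, 0, 0, 24, -0.7, -1.9, 0, 0, 24, -0.3, -1, 0, 0])

```text
clock: 4.62
position: [0.6019, 0.066, 0.0843]
tool_rot: [-1.571, -0.0, -0.329]
force: [0.3, 1.1, -0.1]
grip_width: 0.0239
```

Emit:
drive_tool(steps=[24, 0, 0, 0, 0, 24, 0.7, 1.9, 0, 0, 24, 2, 6, 0, 0, 24, 4, 11.4, 0, 0, 24, 4, 11.4, 0, 0])

```text
clock: 5.03
position: [0.6131, 0.0984, 0.0843]
tool_rot: [-1.57, 0.0, -0.329]
force: [0.7, 0.4, 0.3]
grip_width: 0.0235
```

Emit:
drive_tool(steps=[24, 4, 11.4, 0, 0, 24, 2, 6, 10, 0, 24, 0, 0, 15, 0, 24, 0, 0, 0, 0, 24, 0, 0, 0, 0])

```text
clock: 5.45
position: [0.6193, 0.1151, 0.1103]
tool_rot: [-1.57, -0.001, -0.328]
force: [-0.2, 0.2, -0.2]
grip_width: 0.0239
```

```bash
cat > q.py <<'E'
from m import *
import sys
C=np.array([.59254,.03518,.062])
o=monitor.observe(); print(o['position'],o['tool_rot'],o['clock'])
a=grab_frame('scene'); b=grab_frame('top')
p=proj(b,C+[.0,.005,.02]).astype(int)
g,st,ce=grey(b,(p[0]-26,p[1]-28,p[0]+26,p[1]+22)); print('top grey',st,ce)
# belly centre: bottom edge & sides
u=st[0]+(st[2]-1)/2; v=st[1]+st[3]-.5-14.5
print('belly px',u,v,'xy',onz(b,u,v,.08)[:2],'off',(onz(b,u,v,.08)-C)[:2]*1000)
print('centroid-based off (bias: t0 centroid vs tri)',(onz(b,*ce,.08)-C)[:2]*1000)
o=[]
for c,x,y in((b,260,130),(a,220,200)):
    im=cv2.resize(c['frame'][y:y+120,x:x+120,::-1],(400,400),interpolation=3)
    for t in np.linspace(0,6.28,40):
        for r,h,col in((.06,0,(255,0,255)),(.021,.018,(0,255,0)),(.0145,.052,(255,255,0))):
            w=(proj(c,C+[r*np.cos(t),r*np.sin(t),h])-[x,y])*400/120
            cv2.circle(im,(int(w[0]),int(w[1])),1,col,-1)
    o.append(im)
cv2.imwrite('pics/'+sys.argv[1]+'.png',np.hstack(o))
E
python3 q.py v5
```

```text
[0.61925536 0.11513299 0.11034483] [-1.56998837e+00 -1.34011668e-03 -3.28278929e-01] 5.45
top grey [301 171  29  30 667] [315.65517241 185.80509745]
belly px 315.0 186.0 xy [0.59398066 0.04274549] off [1.44065563 7.56548955]
centroid-based off (bias: t0 centroid vs tri) [1.739531   6.60163372]
```

View pics/v5.png

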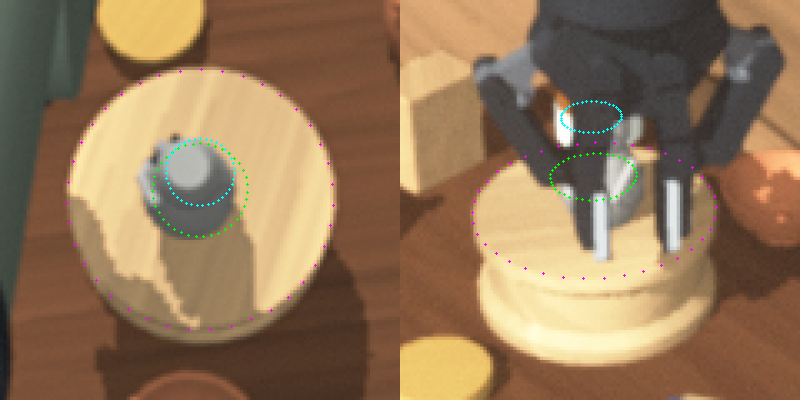

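The top view shows the figure about 6 mm short in +y, with its belly right edge at px 330 where a centred figure would be at 334. It is about 1.5 mm off in x. One more tap along the same line, ending about 6 mm past the last stop.

Emit:
drive_tool(steps=[24, 0, 0, -13, 0, 24, 0, 0, -13, 0, 24, -3, -8, 0, 0, 24, -4, -11.5, 0, 0, 24, -4, -11.5, 0, 0])

```text
clock: 5.97
position: [0.607, 0.0819, 0.083]
tool_rot: [-1.572, 0.001, -0.329]
force: [0.1, -0.2, 0.3]
grip_width: 0.0238
```

Emit:
drive_tool(steps=[24, -2, -6, 0, 0, 24, -1.2, -3.5, 0, 0, 24, -0.6, -1.5, 0, 0, 24, 0, 0, 0, 0, 24, 0, 0, 0, 0])

```text
clock: 6.38
position: [0.6041, 0.0729, 0.0835]
tool_rot: [-1.57, -0.0, -0.329]
force: [-0.1, 0.7, -0.6]
grip_width: 0.0241
```

Emit:
drive_tool(steps=[24, -0.6, -1.8, 0, 0, 24, -0.6, -1.8, 0, 0, 24, -0.6, -1.8, 0, 0, 24, -0.6, -1.8, 0, 0, 24, -0.6, -1.8, 0, 0])

```text
clock: 6.8
position: [0.6009, 0.0635, 0.0833]
tool_rot: [-1.571, 0.0, -0.329]
force: [0.5, 1.0, -0.3]
grip_width: 0.0241
```

Emit:
drive_tool(steps=[24, -0.6, -1.8, 0, 0, 24, -0.6, -1.8, 0, 0, 24, 0, 0, 0, 0, 24, 0, 0, 0, 0, 24, 0.6, 1.8, 0, 0])

```text
clock: 7.22
position: [0.6003, 0.0613, 0.0833]
tool_rot: [-1.571, -0.0, -0.329]
force: [-0.5, 0.1, -0.4]
grip_width: 0.0239
```

Emit:
drive_tool(steps=[24, 2, 6, 0, 0, 24, 4, 11.4, 0, 0, 24, 4, 11.4, 0, 0, 24, 4, 11.4, 0, 0, 24, 3, 8, 10, 0])

```text
clock: 7.63
position: [0.6169, 0.1124, 0.092]
tool_rot: [-1.572, 0.002, -0.327]
force: [-0.0, -0.1, 0.2]
grip_width: 0.024
```

Emit:
drive_tool(steps=[24, 0, 0, 30, 0, 24, 0, 0, 40, 0, 24, 0, 40, 40, 0, 24, 0, 40, 30, 0, 24, 0, 40, 0, 0])

```text
clock: 8.05
position: [0.6195, 0.2134, 0.2244]
tool_rot: [-1.566, -0.006, -0.331]
force: [0.6, -0.4, 0.0]
grip_width: 0.0241
```

Emit:
drive_tool(steps=[24, 0, 40, 0, 0, 24, 0, 40, 0, 0, 24, 0, 40, 0, 0, 24, 0, 0, 0, 0, 24, 0, 0, 0, 0])

```text
clock: 8.47
position: [0.6162, 0.3363, 0.2178]
tool_rot: [-1.571, 0.0, -0.324]
force: [0.4, -1.1, 0.4]
grip_width: 0.0239
```

```bash
python3 q.py v6
```

```text
[0.61616755 0.33626008 0.21777763] [-1.57074482e+00  3.65444785e-04 -3.24388778e-01] 8.4667
top grey [305 173  30  30 667] [320.08245877 187.47076462]
belly px 319.5 188.0 xy [0.59101394 0.03609008] off [-1.52605736  0.91008441]
centroid-based off (bias: t0 centroid vs tri) [-0.72566054  0.056912  ]
```

View pics/v6.png

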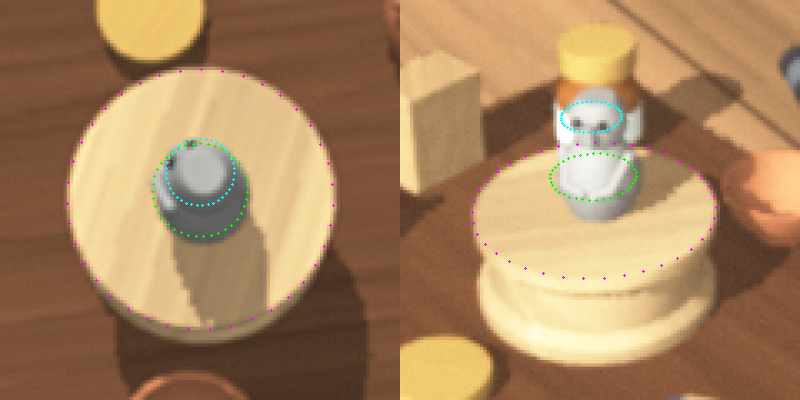

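Both views show the figure upright, with belly and head on the drawn circles of a centred figure. The offset is about (-1, +0.5) mm. I'll compare the bystanders with the first picture, then hand in.

Run:
```python
from h import *
import pickle
t=pickle.load(open('top0.pkl','rb')); b=grab_frame('top')
A,B=[cv2.cvtColor(x['frame'],cv2.COLOR_RGB2GRAY).astype(np.float32) for x in(t,b)]
for n,(u,v) in dict(owl=(215,265),toad=(394,135),bowl=(317,263),disc=(305,133),llama=(208,155),jar=(403,240),packet=(421,178)).items():
    s=np.s_[v-28:v+28,u-28:u+28]
    print(n,np.round(cv2.phaseCorrelate(A[s].copy(),B[s].copy())[0],2),np.abs(A[s]-B[s]).mean())
print(monitor.observe()['qd'].round(3)); workorder.job_done()
```

```text
owl [-0.01  0.01] 1.130102
toad [-0.02 -0.02] 1.088648
bowl [ 0.14 -0.05] 4.216837
disc [-0.03  0.01] 1.1240433
llama [0.02 0.01] 1.0717474
jar [0.02 0.  ] 1.1476403
packet [0.03 0.02] 1.1288265
[ 0.011 -0.006 -0.002  0.005 -0.002 -0.002  0.002]
the job is handed in; nothing more can be done
```

I pushed the figure to the middle of the plinth with two slow pushes at belly height, then backed the arm well clear and handed the job in at about 8.5 s. The fingers kept a fixed 24 mm gap cradling the belly, so nothing was pinched or lifted.

- **Figure:** the last top view put its foot about 1–2 mm from the plinth centre. My two estimates, by outline and by centroid, differed by about 1 mm. It looked upright in both camera views.
- **Force:** the wrist force read about 1 N or less during the pushes, close to the sensor's noise. I had no direct reading of the finger contact force.
- **Bystanders:** comparing the last top view with the first, none moved more than 0.15 px (about 0.2 mm). The bowl's picture changed a little more than the others, probably from the figure's moved shadow.

No check failed.

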